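# Gauge a pendant blank and seat it in the drilling jig

### The job

Take the blank that stands alone on the grey felt patch of the sorting board, feel its thickness by pinching it, and lower it on edge into the jig groove made for that thickness, a little short of the stop bar. Then slide it along the groove until it presses on the stop bar firmly but gently (5 to 10 N; over 13 N dents its end), without shifting the bar, and leave it there, down on the groove's floor. Leave the other two blanks and everything else where they are.

Things in the scene. Friction and masses are not known exactly. Their poses are not given: they have to be found in the camera images.
- blank_p_mid (a point): A straight-sawn pale hardwood blank, a rectangular slab standing on its long edge: rough-sawn to any length from 50 to 77 mm along its x (each differs, not told), 45 mm tall, about 35 g. Its thickness, along its y, is 12, 16 or 20 mm and is not told: pinch it to know. The three blanks look alike and all three thicknesses are present, one each. This point is its centre, 22.5 mm above its underside; z up.
- blank_q_mid (a point): A straight-sawn pale hardwood blank, a rectangular slab standing on its long edge: rough-sawn to any length from 50 to 77 mm along its x (each differs, not told), 45 mm tall, about 35 g. Its thickness, along its y, is 12, 16 or 20 mm and is not told: pinch it to know. The three blanks look alike and all three thicknesses are present, one each. This point is its centre, 22.5 mm above its underside; z up.
- blank_r_mid (a point): A straight-sawn pale hardwood blank, a rectangular slab standing on its long edge: rough-sawn to any length from 50 to 77 mm along its x (each differs, not told), 45 mm tall, about 35 g. Its thickness, along its y, is 12, 16 or 20 mm and is not told: pinch it to know. The three blanks look alike and all three thicknesses are present, one each. This point is its centre, 22.5 mm above its underside; z up.
- front_station (a point): Centre of the grey felt patch (82 x 36 mm) on top of the sorting board, at the board's robot-side end; the blank to be worked stands here, its long side along this point's x. The plywood board is 200 (x) x 170 (y) x 8 mm and fixed, its top 8 mm above the table, its centre 58 mm along x from this point; the two other blanks stand 108 mm along x and 50 mm to either side. Which blank is here differs from time to time.
- jig: Fixed aluminium drilling jig, 150 mm long (x), 120 mm wide (y), its top 26 mm above the table; three grooves, open at both ends and 18 mm deep, run along its x, with mouths bevelled by 3 mm. Origin: centre of the underside; x points along the grooves towards the stop bar.
- groove_narrow (a point): Centre of the floor of the jig's narrow groove, 13.5 mm wide, for the 12 mm blank; 36 mm to the +y side of the jig's centre line. The floor is 8 mm above the table. Axes as the jig's.
- groove_middle (a point): Centre of the floor of the jig's middle groove, 17.5 mm wide, for the 16 mm blank; on the jig's centre line. The floor is 8 mm above the table. Axes as the jig's.
- groove_wide (a point): Centre of the floor of the jig's wide groove, 21.5 mm wide, for the 20 mm blank; 36 mm to the -y side of the jig's centre line. The floor is 8 mm above the table. Axes as the jig's.
- stop_face (a point): Centre of the face of the dark steel stop bar that blanks are pushed against. The bar lies across all three grooves: 120 mm along y, 12 mm thick, from 27 to 41 mm above the table (two 14 mm round screw heads at its ends reach 53 mm), face towards the jig's -x. It is set at a different place along the jig each time, held only by friction: about 16 N shifts it. Axes as the jig's.
- pliers: Loose bystander: flat-nosed pliers with yellow handles lying down, 160 mm long; origin at the jaw pivot, nose along x, 14 mm tall
- cutters: Loose bystander: side cutters with yellow handles lying down, 145 mm long; origin at the pivot, nose along x, 14 mm tall
- pendant: Loose bystander: flat reddish ring pendant, 42 mm across, 6 mm tall; origin under its centre
- glue: Loose bystander: small bottle, 36 mm across, 90 mm tall; origin under its centre
- mug: Loose bystander: white mug, 80 mm across, 90 mm tall; origin under its centre
- brush: Loose bystander: a brush lying down along its x; origin under its middle
- offcut: Loose bystander: a scrap of the same wood lying flat, 50 x 30 x 12 mm; origin under its centre
Things that resemble listed ones, but are neither listed nor needed, are in the scene too. Leave any green or red look-alike of the part that bears blank_r_mid alone.

How it is judged:
By the outcome, as a careful person would: the job done as asked, in the order asked, and still so for the second after the job is handed in, with the robot touching nothing.
It also fails if it takes over 46 s, if anything falls off the work surface, if the arm or the gripper's body presses on something with over 40 N, if the wrist force passes 120 N, or if a joint passes its speed limit or range.

### The arm

A 6-joint arm with a two-finger parallel gripper is mounted at the origin on the work surface. World frame = base frame: x ahead of the robot, y to its left, z up, the work surface at z = 0. Lengths are in m, angles in rad, forces in N, time in s.
With the tool pointing down it reaches from about 0.35 to 0.925 m from the base axis. Payload 6.4 kg.
Tool frame: the origin (TCP) lies midway between the tips of the shut fingers; the grasp point (between the pads) lies 19 mm behind it (r.tcp_to_grasp is the distance from the TCP to the grasp point, in m); z points along the fingers, y is the line along which they close (so a half turn about z gives the same grasp; the last joint's range is limited). The gripper opens to 85 mm and grips with 20 to 120 N. Pads are 22 mm wide; open, the fingers measure 114 mm over their backs; the gripper's body (76 mm by 85 mm) begins 54 mm behind the grasp point. The pads swing forward as they close: fully open they stand 13 mm farther back than shut.
Start: joints at [1.044, 0.245, 1.558, -0, 1.339, -0.174], TCP at [0.225, 0.61, 0.231] pointing down, gripper open.
Joint ranges: [-3.13, 3.13], [-1.02, 2.26], [0.13, 2.54], [-0.95, 4.09], [0.21, 2.88], [-2.74, 2.74]. Speed limits (rad/s): [2.57, 2.57, 3.14, 3.14, 3.14, 3.14].

### API

Orientations are given as a rotation vector (axis times angle).
In Python, from bench import r gives the robot as it stands. The module is installed in compiled form; this text tells all that it offers.
- The arm moves only by the tool carry_out, never from a script. Its argument "rows" is a list of rows, each a list of 3 entries, a list of its own where there are three numbers: the shift along the tool's x, y, z each as a share of 0.1 m, from -1 to 1, then the turn, a rotation vector about the tool's x, y, z each as a share of 30 degrees, from -1 to 1, then the gripper command: -1 is fully open, 1 is shut, values between are in proportion. In form: [[[x, y, z], [rx, ry, rz], grip], ...]. A call has 1 to 20 rows; each row is the pose to reach, as a shift and turn from the pose commanded when the call began, along the tool's axes at that moment; what a row does not reach only later rows make up. A row lasts 1/10 s, in which the tool goes at most 50 mm and 8.59 degrees, less where a joint would pass 70% of its speed; a pose out of reach is approached as far as the arm can. A call with a number of a shift or a turn outside -1 to 1 is refused whole. A call with a gripper value outside its range is refused whole. The fingers move at their own pace and stop on an object; "squeeze" is the grip in N (left out, the last holds). Time passes only in rows, so rows that repeat a pose let the fingers close. It gives the time, the measured TCP pose, the force, the opening and the grip force at its end, in the units of the state.
- r.get_obs(): the state, without advancing time (a new reading comes with each control period).
- r.camera(name): name is "side" or "top" or "wrist"; returns a dict with "img" (384x512x3 uint8, red, green, blue), "depth" (384x512 float32, m along the optical axis (not along the pixel's ray), 0 where there is no reading), "fx", "fy", "cx", "cy" (pixels), "origin" and "orientation" of the camera in the world; the wrist camera has in their place "mount" (4x4, takes a point from camera to tool coordinates, whose origin is the TCP and whose axes are the flange's). Camera axes: x right, y down, z forward; pixel columns grow to the right and rows downward; lengths in m; the calibration is good to about 2 mm. The wrist camera is an equidistant fisheye: a pixel r from the principal point sees the ray r / f radians off the axis. A picture is of the moment at which its call begins: read the wrist's pose just before it.
- r.close_job(): hands the job in; it is judged then, once.
The state is a dict: "clock": time; "q": joint angles; "qvel": joint speeds; "tau": joint torques, N m; "ee_pos": TCP position; "tool_rot": TCP orientation; "wrist_force": force on the tool from outside, world axes, zero at the start; "wrist_torque": the same for the moment, N m; "grip_width": finger opening in m; "grasp_force": force on a finger pad.
Only numpy, scipy, OpenCV 4.12 (cv2) and the standard library are available. Lean on these libraries where they do the work, as an engineer would, in place of code of your own. Each camera call takes 0.05 s, during which the arm holds its last target. There are 200 camera calls.

## Working session

There is one attempt and no reset: what is moved stays moved. The work goes in short steps, Python scripts to look and compute and a tool call to move; the robot and the scene stay as the last step left them, time stands still between calls to the robot, and variables do not carry over. Pictures are saved under pics/ and viewed, at most 10 in all, crops included, and the job is handed in when it is done.

Besides the shell and the picture viewer there is one more tool, called after ">>>" as name(argument=value, ...) on one line, values as JSON. carry_out: Moves the arm, as the interface text tells. Shift numbers are shares of 0.1 m and turn numbers shares of 30 degrees, none past 1 either way. Its arguments: {"type":"object","properties":{"rows":{"type":"array","items":{"type":"array"}},"squeeze":{"type":"number"}},"required":["rows"]}

```bash
mkdir -p pics; cat > h.py <<'E'
import numpy as np, cv2
from scipy.spatial.transform import Rotation as R
from bench import r
def save(name,img,s=1): cv2.imwrite(f'pics/{name}.png',cv2.resize(img[:,:,::-1],None,fx=s,fy=s,interpolation=cv2.INTER_CUBIC))
def rot(o):
    o=np.array(o,float)
    return o if o.shape==(3,3) else (R.from_rotvec(o).as_matrix() if o.size==3 else R.from_quat(o).as_matrix())
def plane(c,uv,z):
    uv=np.atleast_2d(np.array(uv,float)); d=np.c_[(uv[:,0]-c['cx'])/c['fx'],(uv[:,1]-c['cy'])/c['fy'],np.ones(len(uv))]@rot(c['orientation']).T
    o=np.array(c['origin']); return o+d*((z-o[2])/d[:,2])[:,None]
E
python3 - <<'E'
from h import *
import pickle
o=r.get_obs(); print({k:np.round(v,3) for k,v in o.items()})
for n in ['top','side']:
    c=r.camera(n); pickle.dump(c,open(n+'.pkl','wb')); save(n,c['img'],1.5); print(n,c['fx'],c['cx'],c['cy'],c['origin'],c['orientation'])
E
```

```text
{'clock': np.float64(0.0), 'q': array([ 1.044,  0.246,  1.559,  0.   ,  1.339, -0.174]), 'qvel': array([ 0.   ,  0.001,  0.003,  0.001, -0.   ,  0.002]), 'tau': array([ 3.0000e-03, -4.2951e+01, -3.2614e+01,  0.0000e+00,  5.0000e-03,
       -0.0000e+00]), 'ee_pos': array([0.224, 0.609, 0.23 ]), 'tool_rot': array([-5.510e-01, -3.092e+00,  3.000e-03]), 'wrist_force': array([0.13 , 0.089, 0.248]), 'wrist_torque': array([0.005, 0.001, 0.023]), 'grasp_force': np.float64(0.0), 'grip_width': np.float64(0.085)}
top 488.5761346466604 252.3528366104882 193.1809655706534 [0.45042608 0.02262912 1.70732382] [-2.16467147  2.20654395 -0.05435317]
side 395.3113241330703 251.95016247061423 185.1282261062199 [ 0.43510371 -0.98164616  0.70138881] [-2.1243422   0.15189522 -0.05628622]
```

View pics/top.png

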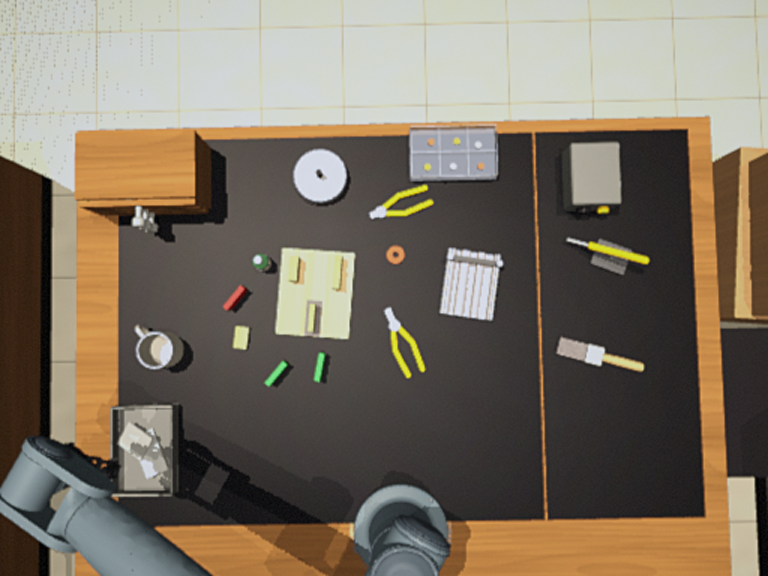

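View pics/side.png

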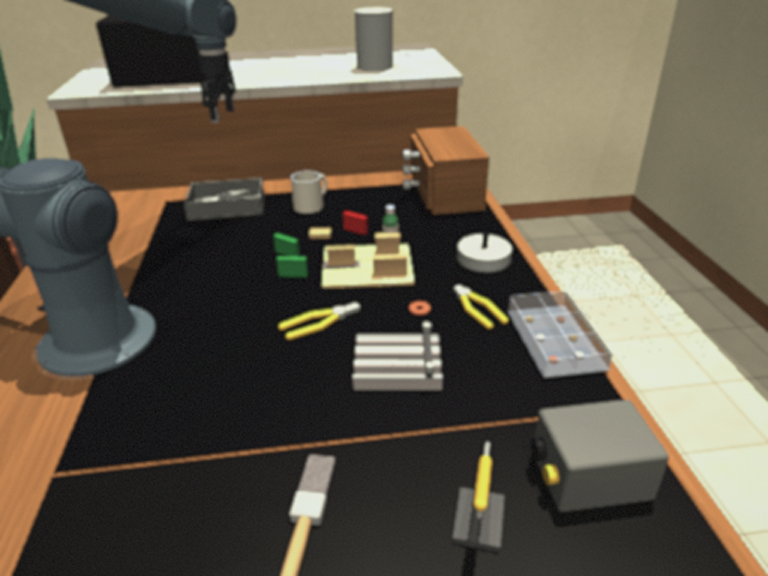

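The top view shows the sorting board at about (316,294) with three pale blanks: (313,317) on the grey felt, and (294,268) and (336,271) on bare plywood. The jig is at (470,285) with its stop bar at the far end, around (474,257). The green and red look-alikes are at (320,367), (276,373) and (235,298). The blank at (313,317) fits, because it alone stands on the felt at the robot-side end. I'll confirm with a crop and measure.

```bash
python3 - <<'E'
from h import *
import pickle
c=pickle.load(open('top.pkl','rb')); im=c['img']; d=c['depth']
save('crop',im[150:235,150:345],4)
v,u=np.mgrid[:384,:512]
P=np.stack([(u-c['cx'])/c['fx']*d,(v-c['cy'])/c['fy']*d,d],-1)@rot(c['orientation']).T+c['origin']
z=P[...,2]
def rect(m,zz,name):
    m=m.astype(np.uint8); n,l,s,_=cv2.connectedComponentsWithStats(m)
    for i in range(1,n):
        if s[i,4]<25: continue
        ys,xs=np.nonzero(l==i); w=plane(c,np.c_[xs,ys],zz)[:,:2]
        rr=cv2.minAreaRect((w*1000).astype(np.float32)); print(name,s[i,:4],'ctr',np.round(rr[0],1),'size',np.round(rr[1],1),'ang',round(rr[2],1),'z',np.round(np.median(z[l==i]),4))
box=np.zeros_like(d,bool); box[150:235,150:345]=1
hsv=cv2.cvtColor(im,cv2.COLOR_RGB2HSV)
rect(box&(z>.04)&(z<.07),.053,'tall')
b=box&(hsv[...,2]>110)&(u<245)&(u>180)
rect(b,.008,'board')
rect(box&(hsv[...,2]>90)&(u>285),.026,'jig')
E
```

```text
tall [169 169  11  11] ctr [618.6 303. ] size [34.4 33.5] ang 67.7 z 0.0595
tall [298 169  22   7] ctr [ 618.7 -153.1] size [72.7 14. ] ang 81.7 z 0.0447
tall [192 171   8  17] ctr [602.3 232.2] size [21.5 55.2] ang 84.5 z 0.053
tall [222 170   6  23] ctr [593.8 133. ] size [17.  75.1] ang 89.1 z 0.0533
tall [321 173  14   5] ctr [ 606.9 -216.9] size [44.8 11.9] ang 83.1 z 0.0451
tall [150 191  13  16] ctr [539.6 367.8] size [12.7 60.6] ang 49.5 z 0.0456
tall [205 203   6  19] ctr [489.8 192.6] size [13.8 61. ] ang 85.1 z 0.0538
board [183 165  54  61] ctr [550.2 189.5] size [173.4 203.9] ang 84.7 z 0.009
jig [293 165  43  49] ctr [ 562.1 -172.7] size [132.  156.4] ang 80.8 z 0.0222
```

View pics/crop.png

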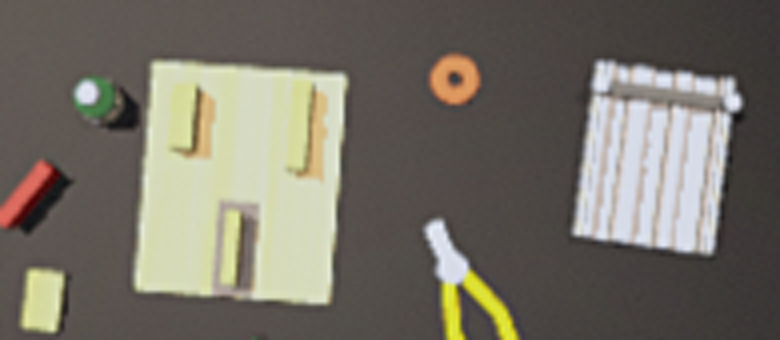

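The crop confirms it: the middle-bottom blank at about (232,247) in the crop stands alone on the grey felt. The stop bar crosses the jig near its far end. I'll approach it now.

>>> carry_out(rows=[[[-0.5, -0.38, 0], [0, 0, 0], -1], [[-0.98, -0.75, 0], [0, 0, 0], -1], [[-0.98, -0.75, 0], [0, 0, 0], -1]])

```text
clock: 0.4
ee_pos: [0.2917, 0.5031, 0.2305]
tool_rot: [-0.554, -3.092, 0.003]
wrist_force: [-0.4, 0.3, 0.0]
grip_width: 0.0853
grasp_force: 0.0
```

>>> carry_out(rows=[[[-0.5, -0.38, 0], [0, 0, 0], -1], [[-0.98, -0.75, 0], [0, 0, 0], -1], [[-0.98, -0.75, 0], [0, 0, 0], -1]])

```text
clock: 0.7
ee_pos: [0.3579, 0.3987, 0.2308]
tool_rot: [-0.555, -3.092, 0.002]
wrist_force: [0.6, 0.1, 0.5]
grip_width: 0.0852
grasp_force: 0.0
```

>>> carry_out(rows=[[[-0.5, -0.38, 0], [0, 0, 0], -1], [[-0.98, -0.75, 0], [0, 0, 0], -1], [[-0.98, -0.75, 0], [0, 0, 0], -1]])

```text
clock: 1.0
ee_pos: [0.424, 0.2944, 0.231]
tool_rot: [0.556, 3.092, -0.001]
wrist_force: [-0.1, 1.3, 0.3]
grip_width: 0.0854
grasp_force: 0.0
```

>>> carry_out(rows=[[[-0.5, -0.38, 0], [0, 0, -0.25], -1], [[-0.98, -0.75, 0], [0, 0, -0.5], -1], [[-0.98, -0.75, 0], [0, 0, -0.5], -1], [[-0.98, -0.75, 0], [0, 0, -0.5], -1]])

```text
clock: 1.4
ee_pos: [0.49, 0.1903, 0.2309]
tool_rot: [-0.15, -3.138, 0.001]
wrist_force: [-0.6, 0.8, -0.9]
grip_width: 0.0853
grasp_force: 0.0
```

```bash
cat >> h.py <<'E'
def wrist(name=None,s=1.5):
    o=r.get_obs(); c=r.camera('wrist'); c['T']=(np.array(o['ee_pos']),rot(o['tool_rot'])); 
    if name: save(name,c['img'],s); import pickle; pickle.dump(c,open(name+'.pkl','wb'))
    return c
def rays(c,uv):
    uv=np.atleast_2d(np.array(uv,float)); q=np.c_[(uv[:,0]-c['cx'])/c['fx'],(uv[:,1]-c['cy'])/c['fy']]; th=np.linalg.norm(q,axis=1)+1e-9
    d=np.c_[q/th[:,None]*np.sin(th)[:,None],np.cos(th)]
    p,Rt=c['T']; M=np.array(c['mount']); return p+Rt@M[:3,3], d@(Rt@M[:3,:3]).T, d
def wplane(c,uv,z):
    o,d,_=rays(c,uv); return o+d*((z-o[2])/d[:,2])[:,None]
def wcloud(c):
    v,u=np.mgrid[:384,:512]; o,d,dc=rays(c,np.c_[u.ravel(),v.ravel()]); dep=c['depth'].ravel()
    P=o+d*(dep/np.maximum(dc[:,2],.05))[:,None]; P[dep==0]=np.nan; return P.reshape(384,512,3)
def go(pos,yaw=None):
    """tool-frame shares from the present pose to TCP pos (world) and tool-y heading, deg from world +y towards +x"""
    o=r.get_obs(); Rt=rot(o['tool_rot']); print('shift',np.round(Rt.T@(np.array(pos)-o['ee_pos'])/.1,3))
    if yaw is not None:
        a=np.radians(yaw); y=np.array([np.sin(a),np.cos(a),0]); zz=np.array([0,0,-1.]); Rd=np.c_[np.cross(y,zz),y,zz]
        print('turn',np.round(R.from_matrix(Rt.T@Rd).as_rotvec()/np.radians(30),3))
E
python3 - <<'E'
from h import *
c=wrist('w1'); o=r.get_obs(); print(np.round(o['ee_pos'],4),np.round(rot(o['tool_rot']),3).tolist(),np.round(o['q'],2),o['clock'],c['fx'],c['cx'],c['cy'],np.round(c['mount'],3).tolist())
P=wcloud(c); print(np.round(P[::60,::60].reshape(-1,3)[:30],3).tolist())
E
```

```text
[0.4891 0.1918 0.2309] [[-0.996, 0.094, -0.001], [0.094, 0.996, 0.0], [0.001, 0.0, -1.0]] [ 0.16 -0.05  1.87  0.    1.32 -1.32] 1.45 297.3186396354542 254.89014197984807 197.4536132243621 [[-0.0, -0.959, -0.285, 0.072], [1.0, -0.0, -0.0, -0.0], [0.0, -0.285, 0.959, -0.143], [0.0, 0.0, 0.0, 1.0]]
[[0.139, -0.212, 0.001], [0.198, -0.071, -0.0], [0.234, 0.031, -0.0], [0.257, 0.116, 0.002], [0.27, 0.192, 0.0], [0.276, 0.268, 0.001], [0.273, 0.349, -0.0], [0.264, 0.444, 0.001], [0.243, 0.565, 0.005], [0.254, -0.208, -0.0], [0.297, -0.073, 0.001], [0.324, 0.027, 0.001], [0.34, 0.11, 0.001], [0.359, 0.186, 0.046], [0.357, 0.259, 0.001], [0.359, 0.338, 0.001], [0.355, 0.43, 0.001], [0.345, 0.547, 0.002], [0.356, -0.218, 0.002], [0.385, -0.084, -0.001], [0.404, 0.018, 0.0], [0.418, 0.102, 0.001], [0.427, 0.177, 0.001], [0.433, 0.252, 0.001], [0.438, 0.332, -0.0], [0.439, 0.424, 0.001], [0.436, 0.498, 0.047], [0.455, -0.249, 0.001], [0.473, -0.104, 0.001], [0.484, 0.009, 0.013]]
```

View pics/w1.png

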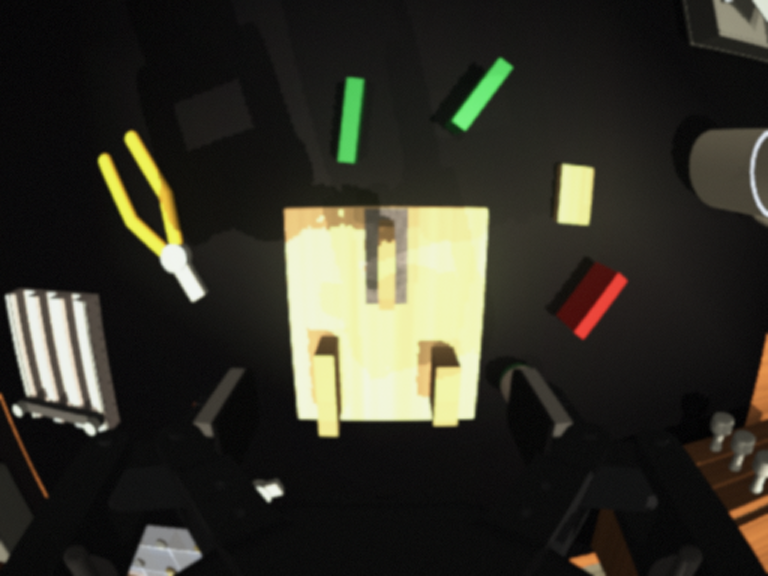

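The wrist view shows the board centred, with the target blank on the felt at about (387,265), the two other blanks at (327,395) and (445,395), and the jig at (65,360). Next I'll measure the blank's top face and the board outline.

```bash
python3 - <<'E'
from h import *
import pickle
c=pickle.load(open('w1.pkl','rb')); P=wcloud(c); z=P[...,2]
def rect(m,zz,name):
    m=np.uint8(m); n,l,s,_=cv2.connectedComponentsWithStats(m)
    for i in range(1,n):
        if s[i,4]<60: continue
        ys,xs=np.nonzero(l==i); w=wplane(c,np.c_[xs,ys],zz)[:,:2]*1000
        rr=cv2.minAreaRect(w.astype(np.float32)); print(name,s[i,:4],'ctr',np.round(rr[0],1),'size',np.round(rr[1],1),'ang',round(rr[2],1),'z',np.round(np.median(z[l==i]),4))
near=(P[...,0]>.4)&(P[...,0]<.68)&(P[...,1]>.08)&(P[...,1]<.3)
rect(near&(z>.047)&(z<.06),.053,'top')
rect(near&(z>.006)&(z<.011),.008,'board')
j=(P[...,0]>.46)&(P[...,0]<.68)&(P[...,1]>-.27)&(P[...,1]<-.08)
rect(j&(z>.022)&(z<.030),.026,'jig'); 
hsv=cv2.cvtColor(c['img'],cv2.COLOR_RGB2HSV)
felt=near&(z>.004)&(z<.012)&(hsv[...,1]<90); rect(felt,.008,'felt')
go([.49,.192,.06],5.2)
E
```

```text
top [252 150  11  57] ctr [491.8 192.2] size [11.4 63.8] ang 84.5 z 0.0533
top [209 235  17  56] ctr [593.7 132.9] size [17.2 78.3] ang 84.1 z 0.0533
top [288 242  19  42] ctr [602.8 232.3] size [21.7 58.7] ang 83.7 z 0.0533
board [189 138 136 142] ctr [549.5 187.1] size [170.8 199.7] ang 84.5 z 0.0083
jig [  4 196  25  71] ctr [ 543.2 -220.9] size [ 26.8 126.8] ang 84.8 z 0.0264
jig [ 19 197  22  73] ctr [ 548.4 -184.2] size [ 24.7 128.6] ang 78.7 z 0.026
jig [ 33 198  25  76] ctr [ 554.2 -147.9] size [ 22.9 127.8] ang 81.1 z 0.0261
jig [ 49 200  24  88] ctr [ 571.3 -117.5] size [ 20.6 151.6] ang 81.0 z 0.0268
felt [191 138 134 142] ctr [549.9 187.1] size [170.7 198.8] ang 84.6 z 0.0084
shift [-0.01   0.002  1.709]
turn [ 0.    -0.002 -0.007]
```

>>> carry_out(rows=[[[-0.02, 0, 0.4], [0, 0, 0], -1], [[-0.02, 0, 0.8], [0, 0, 0], -1], [[-0.02, 0, 1.0], [0, 0, 0], -1]])

```text
clock: 1.75
ee_pos: [0.4877, 0.1936, 0.1275]
tool_rot: [-0.141, -3.133, 0.001]
wrist_force: [0.2, 0.5, 0.3]
grip_width: 0.0856
grasp_force: 0.0
```

>>> carry_out(rows=[[[0, 0, 0.4], [0, 0, 0], -1], [[0, 0, 0.8], [0, 0, 0], -1], [[0, 0, 0.99], [0, 0, 0], -1], [[0, 0, 0.99], [0, 0, 0], -1]])

```text
clock: 2.15
ee_pos: [0.487, 0.1935, 0.0288]
tool_rot: [-0.14, -3.131, 0.002]
wrist_force: [-0.8, -0.9, 0.4]
grip_width: 0.0857
grasp_force: 0.0
```

```bash
python3 - <<'E'
from h import *
print([np.round(r.get_obs()['ee_pos'],4).tolist() for _ in range(1)])
go([.4917,.1922,.030],5.4)
E
```

```text
[[0.487, 0.1935, 0.0288]]
shift [-0.048 -0.008 -0.012]
turn [-0.003 -0.015  0.009]
```

>>> carry_out(rows=[[[-0.04, -0.01, -0.01], [0, -0.01, 0.01], -1], [[-0.04, -0.01, -0.01], [0, -0.01, 0.01], 1], [[-0.04, -0.01, -0.01], [0, -0.01, 0.01], 1], [[-0.04, -0.01, -0.01], [0, -0.01, 0.01], 1], [[-0.04, -0.01, -0.01], [0, -0.01, 0.01], 1], [[-0.04, -0.01, -0.01], [0, -0.01, 0.01], 1], [[-0.04, -0.01, -0.01], [0, -0.01, 0.01], 1], [[-0.04, -0.01, -0.01], [0, -0.01, 0.01], 1]], squeeze=30)

```text
clock: 2.95
ee_pos: [0.4948, 0.1915, 0.0335]
tool_rot: [0.151, 3.133, -0.0]
wrist_force: [-0.8, 0.2, 2.7]
grip_width: 0.0111
grasp_force: 34.5
```

>>> carry_out(rows=[[[0, 0, -0.2], [0, 0, 0], 1], [[0, 0, -0.6], [0, 0, 0], 1], [[0, 0, -0.8], [0, 0, 0], 1]])

```text
clock: 3.25
ee_pos: [0.4954, 0.1917, 0.1159]
tool_rot: [0.151, 3.13, 0.001]
wrist_force: [1.3, -0.6, -1.0]
grip_width: 0.0114
grasp_force: 34.2
```

```bash
python3 - <<'E'
from h import *
o=r.get_obs();print(np.round(o['ee_pos'],4),o['grip_width'],o['grasp_force'],np.round(o['wrist_force'],2),np.round(o['tool_rot'],3))
# jig-view pose: 0.10 m behind jig centre line toward robot
go([.53,-.165,.20],9)
E
```

```text
[0.4954 0.1917 0.1159] 0.011400430618714324 34.165087938308716 [ 1.26 -0.55 -1.01] [1.51e-01 3.13e+00 1.00e-03]
shift [-0.694 -3.517 -0.839]
turn [0.002 0.016 0.116]
```

>>> carry_out(rows=[[[-0.08, -0.41, -0.1], [0, 0, 0], 1], [[-0.15, -0.82, -0.2], [0, 0, 0], 1]])

```text
clock: 3.45
ee_pos: [0.5014, 0.1082, 0.1343]
tool_rot: [0.146, 3.132, -0.0]
wrist_force: [1.5, 0.1, -0.3]
grip_width: 0.0112
grasp_force: 34.2
```

>>> carry_out(rows=[[[-0.08, -0.41, -0.1], [0, 0, 0], 1], [[-0.15, -0.82, -0.2], [0, 0, 0], 1]])

```text
clock: 3.65
ee_pos: [0.5079, 0.024, 0.1538]
tool_rot: [0.15, 3.133, -0.0]
wrist_force: [0.2, -0.3, -0.9]
grip_width: 0.0111
grasp_force: 34.2
```

>>> carry_out(rows=[[[-0.08, -0.41, -0.1], [0, 0, 0], 1], [[-0.15, -0.82, -0.2], [0, 0, 0], 1]])

```text
clock: 3.85
ee_pos: [0.5148, -0.0593, 0.1738]
tool_rot: [0.151, 3.133, -0.0]
wrist_force: [0.5, -0.1, -0.4]
grip_width: 0.0112
grasp_force: 34.2
```

>>> carry_out(rows=[[[-0.08, -0.41, -0.1], [0, 0, 0.1], 1], [[-0.15, -0.82, -0.2], [0, 0, 0.12], 1], [[-0.15, -0.82, -0.2], [0, 0, 0.12], 1], [[-0.15, -0.82, -0.2], [0, 0, 0.12], 1]])

```text
clock: 4.25
ee_pos: [0.5218, -0.1412, 0.1934]
tool_rot: [0.252, 3.127, 0.001]
wrist_force: [-0.0, 0.4, -0.9]
grip_width: 0.0112
grasp_force: 34.2
```

```bash
python3 - <<'E'
from h import *
c=wrist('w2'); o=r.get_obs(); print(np.round(o['ee_pos'],4),np.round(o['tool_rot'],3),o['clock'],o['grip_width'])
P=wcloud(c); z=P[...,2]
j=(P[...,0]>.46)&(P[...,0]<.68)&(P[...,1]>-.27)&(P[...,1]<-.08)&(z>.022)&(z<.030)
n,l,s,_=cv2.connectedComponentsWithStats(np.uint8(j))
for i in range(1,n):
    if s[i,4]<100: continue
    ys,xs=np.nonzero(l==i); w=wplane(c,np.c_[xs,ys],.026)[:,:2]*1000
    rr=cv2.minAreaRect(w.astype(np.float32)); print(s[i],'ctr',np.round(rr[0],1),'size',np.round(rr[1],1),'ang',round(rr[2],1),'z',np.round(np.median(z[l==i]),4))
E
```

```text
[ 0.5216 -0.1401  0.1929] [2.490e-01 3.128e+00 1.000e-03] 4.3 0.011401612673173711
[241 151  19  41 541] ctr [ 513.1 -145. ] size [19.3 43.8] ang 80.1 z 0.0259
[ 272  151   18   93 1382] ctr [ 549.  -117.7] size [ 17.8 106. ] ang 81.0 z 0.0266
[ 178  152   24  106 1253] ctr [ 541.9 -221.4] size [ 19.7 125.4] ang 82.5 z 0.0267
[ 209  152   19  104 1395] ctr [ 546.5 -185.5] size [ 17.3 121.1] ang 80.9 z 0.0261
```

View pics/w2.png

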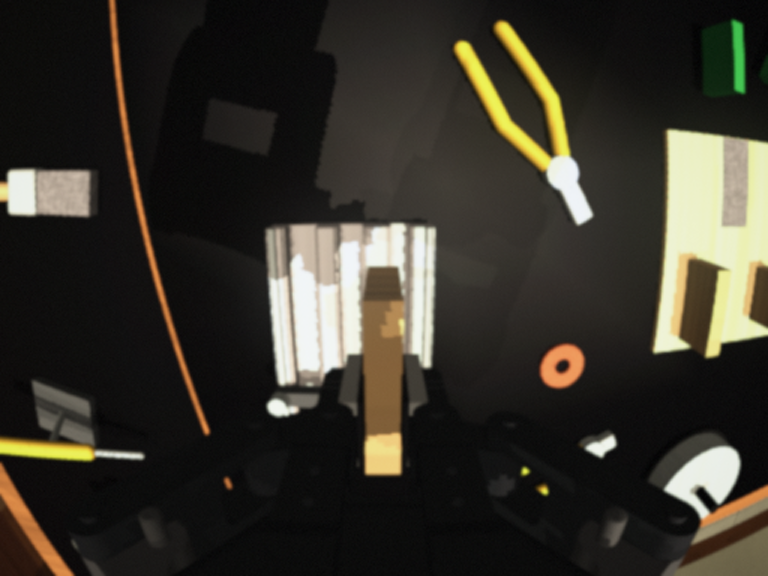

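The view shows the jig around (350,300) and the held blank at (383,270–470), almost over the narrow groove at about (400,260). The bar end with its screw is at (290,405). Next I'll compute the groove edges and the bar face.

```bash
python3 - <<'E'
from h import *
import pickle
a=np.radians(-9.0); ex=np.array([np.cos(a),np.sin(a)]); ey=np.array([-np.sin(a),np.cos(a)])
for nm in ['w1','w2']:
    c=pickle.load(open(nm+'.pkl','rb')); P=wcloud(c); z=P[...,2]; L=P[...,:2]@ex*1000; S=P[...,:2]@ey*1000
    m=(L>480)&(L<680)&(S>-150)&(S<-12)
    b=m&(z>.034)&(z<.044)&(L>590); print(nm,'bar L pct',np.round(np.percentile(L[b],[2,10,50,90,98]),1),b.sum(),'S',np.round(np.percentile(S[b],[2,98]),1))
    for s0 in range(-140,-15,20):
        k=b&(S>s0)&(S<s0+20); 
        if k.sum()>8: print('  S',s0,'L',np.round(np.percentile(L[k],[5,50,95]),1),k.sum())
    t=m&(z>.02)&(z<.029); print('jig L range',np.round(np.percentile(L[t],[.5,99.5]),1),'S',np.round(np.percentile(S[t],[.5,99.5]),1))
# groove profile in w2
g=m&(L>500)&(L<545)&(z<.03)
for s0 in np.arange(-70,-18,1.):
    k=g&(S>=s0)&(S<s0+1)
    if k.sum(): print(s0+.5,k.sum(),round(float(np.median(z[k]))*1000,1),end=' | ')
# held blank
p,Rt=c['T']; Q=(P-p)@Rt
h=(np.abs(Q[...,1])<.012)&(Q[...,2]>-.04)&(Q[...,2]<.03)&(np.abs(Q[...,0])<.05)
print('\nheld',h.sum(),np.round(np.nanpercentile(Q[h],[1,50,99],axis=0)*1000,1).tolist())
E
```

```text
w1 bar L pct [629.6 630.3 633.  640.4 642.6] 401 S [-133.6  -21.3]
  S -140 L [630.  632.8 640.9] 49
  S -120 L [630.  634.  641.6] 66
  S -100 L [629.9 633.6 641.8] 72
  S -80 L [630.2 633.6 641.6] 75
  S -60 L [630.1 634.1 641.6] 82
  S -40 L [630.1 631.2 640.2] 51
jig L range [507.5 656.6] S [-138.1  -20.2]
w2 bar L pct [629.9 630.3 632.8 640.4 642.5] 273 S [-140.1 -108.3]
  S -140 L [630.2 632.1 641.1] 144
  S -120 L [630.1 634.  641.8] 123
jig L range [507.5 654.7] S [-141.2  -21.8]
-69.5 34 25.9 | -68.5 36 25.8 | -67.5 36 25.9 | -66.5 34 26.1 | -65.5 31 25.8 | -64.5 27 25.8 | -63.5 29 25.6 | -62.5 27 25.9 | -61.5 29 26.3 | -60.5 36 25.8 | -59.5 36 25.9 | -58.5 35 26.0 | -57.5 36 25.6 | -56.5 36 25.8 | -55.5 36 25.8 | -54.5 36 24.7 | -53.5 36 23.8 | -52.5 29 8.1 | -51.5 7 0.7 | -50.5 36 7.7 | -49.5 34 8.0 | -48.5 36 8.1 | -47.5 36 8.1 | -46.5 36 7.9 | -45.5 40 8.5 | -44.5 39 8.2 | -43.5 32 8.1 | -42.5 27 7.9 | -41.5 23 8.1 | -40.5 39 7.9 | -39.5 40 7.8 | -38.5 76 16.9 | -37.5 44 24.5 | -36.5 44 25.3 | -35.5 40 25.9 | -34.5 41 26.0 | -33.5 43 26.0 | -32.5 37 25.7 | -31.5 42 26.1 | -30.5 36 26.2 | -29.5 42 26.2 | -28.5 45 26.5 | -27.5 45 28.4 | -26.5 31 28.9 | -25.5 29 28.8 | -24.5 38 28.6 | -23.5 39 28.1 | -22.5 35 26.8 | -21.5 27 25.7 | -20.5 8 0.8 | -19.5 7 1.9 | -18.5 16 1.4 | 
held 4889 [[-27.2, -11.3, -38.3], [10.4, -0.1, -20.0], [34.4, 11.3, 17.9]]
```

```bash
python3 - <<'E'
from h import *
import pickle
c=pickle.load(open('w2.pkl','rb')); P=wcloud(c); p,Rt=c['T']; Q=(P-p)@Rt*1000
for lo,hi in [(14,20),(20,26),(26,32),(32,36)]:
    k=(Q[...,0]>lo)&(Q[...,0]<hi)&(np.abs(Q[...,1])<25)&(Q[...,2]>-40)&(Q[...,2]<30)
    print(lo,k.sum(),'y',np.round(np.percentile(Q[k][:,1],[1,5,50,95,99]),1),'z',np.round(np.percentile(Q[k][:,2],[2,20,50,98]),1))
t=(np.abs(Q[...,1])<5)&(np.abs(Q[...,0])<60)&(Q[...,2]<0)&(Q[...,2]>-45)
print('x ext',np.round(np.percentile(Q[t][:,0],[.5,2,98,99.5]),1),'topz',np.round(np.percentile(Q[t][:,2],[5,50,95]),1))
f=t&(Q[...,0]<-15); print('front y',np.round(np.percentile(Q[f][:,1],[1,50,99]),1),np.round(np.median(Q[f],axis=0),1),f.sum())
a=np.radians(-9.0); ex=np.array([np.cos(a),np.sin(a)]); ey=np.array([-np.sin(a),np.cos(a)])
print('TCP L,S',p[:2]@ex*1000,p[:2]@ey*1000,'yaw tool-y deg',np.degrees(np.arctan2(Rt[0,1],Rt[1,1])),'tilt',np.round(Rt[:,2],4))
E
```

```text
14 314 y [-6.  -5.5 -0.5  4.9  5.4] z [-21.  -20.4 -20.  -18.7]
20 343 y [-6.3 -5.8 -0.1  5.2  5.7] z [-21.  -20.4 -19.9 -18.7]
26 355 y [-6.2 -5.8 -0.1  5.1  5.6] z [-21.3 -20.6 -20.  -18.7]
32 685 y [-6.2 -5.7 -0.1  5.1  5.6] z [-20.9 -19.2  -7.2  22.2]
x ext [-28.5 -26.8  34.3  34.4] topz [-20.8 -19.8 -11.4]
front y [-4.7 -0.1  4.9] [-21.6  -0.1 -19.7] 407
TCP L,S 537.494028556238 -57.80231516152284 yaw tool-y deg 9.213203868408277 tilt [ 4.9e-03  1.0e-04 -1.0e+00]
```

```bash
cat >> h.py <<'E'
A=np.radians(-9.0); EX=np.array([np.cos(A),np.sin(A)]); EY=np.array([-np.sin(A),np.cos(A)])
def LS(L,S,z): return np.r_[(L*EX+S*EY)/1000,z]
def st():
    o=r.get_obs(); p=o['ee_pos']; print('L,S,z',np.round([p[:2]@EX*1000,p[:2]@EY*1000,p[2]*1000],1),'F(L,S,z)',np.round([o['wrist_force'][:2]@EX,o['wrist_force'][:2]@EY,o['wrist_force'][2]],1),'clk',o['clock'],'w',round(o['grip_width'],4),'yaw',np.round(np.degrees(np.arctan2(rot(o['tool_rot'])[0,1],rot(o['tool_rot'])[1,1])),2),'zax',np.round(rot(o['tool_rot'])[:,2],4))
E
python3 - <<'E'
from h import *
st(); go(LS(593,-45.3,.075),9.0)
E
```

```text
L,S,z [537.1 -56.8 192.9] F(L,S,z) [-0.3 -0.2 -1.3] clk 4.3 w 0.0114 yaw 9.12 zax [ 4.1e-03  5.0e-04 -1.0e+00]
shift [-0.554  0.115  1.181]
turn [ 0.002  0.008 -0.004]
```

>>> carry_out(rows=[[[-0.3, 0.07, 0.3], [0, 0, -0.005], 1], [[-0.55, 0.125, 0.6], [0, 0, -0.005], 1], [[-0.55, 0.125, 1.0], [0, 0, -0.005], 1], [[-0.55, 0.125, 1.0], [0, 0, -0.005], 1], [[-0.55, 0.125, 1.0], [0, 0, -0.005], 1]])

```text
clock: 4.8
ee_pos: [0.578, -0.1355, 0.0933]
tool_rot: [0.243, 3.13, 0.001]
wrist_force: [-0.2, -0.0, 0.1]
grip_width: 0.0113
grasp_force: 34.1
```

```bash
python3 - <<'E'
from h import *
st(); c=wrist('w3')
for _ in range(3): st(); r.camera('wrist')
P=wcloud(c); p,Rt=c['T']; Q=(P-p)@Rt*1000
# groove profile in tool y, behind blank, at several x
for lo,hi in [(38,52),(52,66),(66,80)]:
    k0=(Q[...,0]>lo)&(Q[...,0]<hi)&(P[...,2]<.03)
    fl=k0&(P[...,2]<.014)&(P[...,2]>.003)&(np.abs(Q[...,1])<14); up=k0&(P[...,2]>.022)
    y=Q[...,1]; print(lo,'floor y',np.round(np.percentile(y[fl],[1,3,50,97,99]),1),fl.sum(),
      'land R edge',np.round(np.percentile(y[up&(y>0)&(y<25)],[1,3]),1),'land L edge',np.round(np.percentile(y[up&(y<0)&(y>-18)],[97,99]),1))
k=(Q[...,0]>32)&(Q[...,0]<36)&(np.abs(Q[...,1])<9)&(Q[...,2]<25)&(Q[...,2]>-25); print('blank end y',np.round(np.percentile(Q[k][:,1],[1,3,97,99]),1))
E
```

```text
L,S,z [592.1 -43.4  93.3] F(L,S,z) [-0.2 -0.   0.1] clk 4.8 w 0.0113 yaw 8.87 zax [ 2.6e-03  7.0e-04 -1.0e+00]
L,S,z [593.4 -44.1  95.1] F(L,S,z) [ 1.1 -0.7  0.8] clk 4.85 w 0.0114 yaw 8.89 zax [ 6.1e-03 -8.0e-04 -1.0e+00]
L,S,z [594.1 -44.6  96.1] F(L,S,z) [-0.4  0.6 -0. ] clk 4.9 w 0.0116 yaw 8.92 zax [ 0.0082 -0.0018 -1.    ]
L,S,z [594.4 -44.9  96.6] F(L,S,z) [0.8 0.5 0.3] clk 4.95 w 0.0112 yaw 8.93 zax [ 0.009  -0.0022 -1.    ]
38 floor y [-8.5 -7.8 -1.6  4.5  4.5] 315 land R edge [4.9 5. ] land L edge [-8.7 -8.6]
52 floor y [-8.3 -8.3 -1.6  4.5  4.5] 317 land R edge [4.9 4.9] land L edge [-8.6 -8.6]
66 floor y [-8.3 -8.3 -1.6  4.5  4.5] 325 land R edge [4.9 5.5] land L edge [-8.5 -8.5]
blank end y [-6.2 -5.9  5.4  5.6]
```

View pics/w3.png

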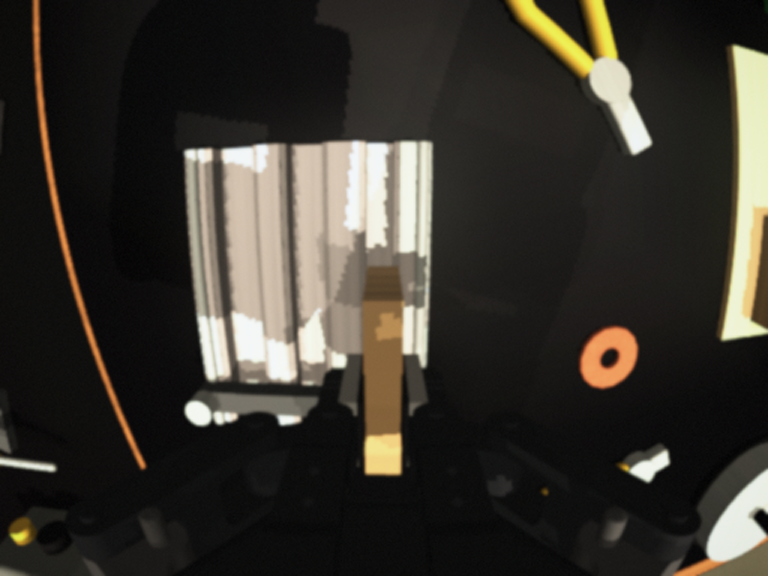

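The view shows the blank at (383,270–470) lined up over the narrow groove at about (376,200), with the bar at (290,405) ahead of it. The offset is within about 0.3 mm once settled. I'll lower partway and check.

>>> carry_out(rows=[[[0, 0, 0.2], [0, 0, 0], 1], [[0, 0, 0.36], [0, 0, 0], 1], [[0, 0, 0.36], [0, 0, 0], 1], [[0, 0, 0.36], [0, 0, 0], 1], [[0, 0, 0.36], [0, 0, 0], 1], [[0, 0, 0.36], [0, 0, 0], 1]])

```text
clock: 5.6
ee_pos: [0.5797, -0.1374, 0.0588]
tool_rot: [0.245, 3.125, -0.001]
wrist_force: [-0.5, -0.7, -0.2]
grip_width: 0.0112
grasp_force: 34.2
```

```bash
python3 - <<'E'
from h import *
st(); c=wrist('w4')
for _ in range(3): st(); r.camera('wrist')
P=wcloud(c); p,Rt=c['T']; Q=(P-p)@Rt*1000
for lo,hi in [(38,52),(52,66),(66,80)]:
    k0=(Q[...,0]>lo)&(Q[...,0]<hi)&(P[...,2]<.03); y=Q[...,1]
    fl=k0&(P[...,2]<.014)&(P[...,2]>.003)&(np.abs(y)<14)
    if fl.sum(): print(lo,'floor y',np.round(np.percentile(y[fl],[1,3,50,97,99]),1),fl.sum())
k=(Q[...,0]>32)&(Q[...,0]<36)&(np.abs(Q[...,1])<9)&(Q[...,2]<22)&(Q[...,2]>-18); print('blank end y',np.round(np.percentile(Q[k][:,1],[1,3,97,99]),1))
E
```

```text
L,S,z [594.  -45.   58.8] F(L,S,z) [-0.4 -0.8 -0.2] clk 5.6 w 0.0112 yaw 8.96 zax [ 0.0067 -0.0011 -1.    ]
L,S,z [593.9 -45.   58.7] F(L,S,z) [-1.   0.1 -0.6] clk 5.65 w 0.0113 yaw 8.96 zax [ 0.0065 -0.001  -1.    ]
L,S,z [593.8 -45.   58.6] F(L,S,z) [-0.1  0.1  0.5] clk 5.7 w 0.011 yaw 8.96 zax [ 0.0062 -0.001  -1.    ]
L,S,z [593.7 -44.9  58.4] F(L,S,z) [ 0.7 -0.  -0.6] clk 5.75 w 0.0113 yaw 8.96 zax [ 6.e-03 -9.e-04 -1.e+00]
38 floor y [-7.3 -7.2 -0.1  6.3  6.4] 457
52 floor y [-6.6 -6.5 -0.1  6.4  6.4] 458
66 floor y [-6.5 -6.5 -0.1  6.3  6.4] 438
blank end y [-6.2 -6.   5.4  5.6]
```

>>> carry_out(rows=[[[0, 0, 0.08], [0, 0, 0], 1], [[0, 0, 0.15], [0, 0, 0], 1], [[0, 0, 0.2], [0, 0, 0], 1], [[0, 0, 0.22], [0, 0, 0], 1], [[0, 0, 0.22], [0, 0, 0], 1], [[0, 0, 0.22], [0, 0, 0], 1]])

```text
clock: 6.4
ee_pos: [0.5793, -0.1372, 0.0359]
tool_rot: [0.245, 3.127, -0.0]
wrist_force: [-0.4, 0.5, -0.5]
grip_width: 0.011
grasp_force: 34.2
```

```bash
python3 - <<'E'
from h import *
for _ in range(3): st(); r.camera('wrist')
E
```

```text
L,S,z [593.6 -44.9  35.9] F(L,S,z) [-0.5  0.4 -0.5] clk 6.4 w 0.011 yaw 8.97 zax [ 5.3e-03 -6.0e-04 -1.0e+00]
L,S,z [593.7 -44.9  36.2] F(L,S,z) [ 0.8 -0.2 -1.1] clk 6.45 w 0.0112 yaw 8.97 zax [ 5.7e-03 -7.0e-04 -1.0e+00]
L,S,z [593.7 -44.9  36.2] F(L,S,z) [ 0.5 -0.3 -0.4] clk 6.5 w 0.011 yaw 8.96 zax [ 5.7e-03 -7.0e-04 -1.0e+00]
```

>>> carry_out(rows=[[[0, 0, 0.01], [0, 0, 0], 1], [[0, 0, 0.02], [0, 0, 0], 1], [[0, 0, 0.02], [0, 0, 0], 1], [[0, 0, 0.02], [0, 0, 0], 1]])

```text
clock: 6.95
ee_pos: [0.5791, -0.1371, 0.0339]
tool_rot: [0.245, 3.127, -0.0]
wrist_force: [-0.2, 0.3, -0.4]
grip_width: 0.0114
grasp_force: 34.2
```

>>> carry_out(rows=[[[0, 0, 0.006], [0, 0, 0], 1], [[0, 0, 0.006], [0, 0, 0], 1], [[0, 0, 0.006], [0, 0, 0], 1]])

```text
clock: 7.25
ee_pos: [0.5793, -0.1372, 0.0335]
tool_rot: [0.245, 3.127, -0.0]
wrist_force: [-1.0, 0.1, 2.3]
grip_width: 0.0112
grasp_force: 34.3
```

>>> carry_out(rows=[[[0, 0, 0.006], [0, 0, 0], 1], [[0, 0, 0.006], [0, 0, 0], 1], [[0, 0, 0.006], [0, 0, 0], 1]])

```text
clock: 7.55
ee_pos: [0.5793, -0.1372, 0.0335]
tool_rot: [0.245, 3.127, -0.0]
wrist_force: [-2.1, 1.7, 6.0]
grip_width: 0.0108
grasp_force: 35.0
```

>>> carry_out(rows=[[[-0.01, 0, -0.006], [0, 0, 0], 1], [[-0.025, 0, -0.006], [0, 0, 0], 1], [[-0.04, 0, -0.006], [0, 0, 0], 1], [[-0.04, 0, -0.006], [0, 0, 0], 1]])

```text
clock: 7.95
ee_pos: [0.5831, -0.1378, 0.0335]
tool_rot: [0.245, 3.127, -0.0]
wrist_force: [-2.3, -0.5, 3.8]
grip_width: 0.011
grasp_force: 34.8
```

>>> carry_out(rows=[[[-0.005, 0, 0], [0, 0, 0], 1], [[-0.01, 0, 0], [0, 0, 0], 1], [[-0.01, 0, 0], [0, 0, 0], 1]])

```text
clock: 8.25
ee_pos: [0.5837, -0.1379, 0.0335]
tool_rot: [0.245, 3.128, -0.0]
wrist_force: [-3.9, 0.9, 6.9]
grip_width: 0.0112
grasp_force: 34.9
```

```bash
python3 - <<'E'
from h import *
for _ in range(3): st(); r.camera('wrist')
E
```

```text
L,S,z [598.1 -44.9  33.5] F(L,S,z) [-4.   0.3  6.9] clk 8.25 w 0.0112 yaw 8.95 zax [ 3.8e-03 -3.0e-04 -1.0e+00]
L,S,z [598.1 -44.9  33.5] F(L,S,z) [-4.   0.1  5.9] clk 8.3 w 0.0111 yaw 8.95 zax [ 3.9e-03 -3.0e-04 -1.0e+00]
L,S,z [598.1 -44.9  33.5] F(L,S,z) [-4.2 -0.7  5.3] clk 8.35 w 0.0114 yaw 8.95 zax [ 3.8e-03 -3.0e-04 -1.0e+00]
```

>>> carry_out(rows=[[[0, 0, -0.008], [0, 0, 0], 1], [[0, 0, -0.008], [0, 0, 0], 1]])

```text
clock: 8.6
ee_pos: [0.5842, -0.1379, 0.0339]
tool_rot: [0.245, 3.126, -0.0]
wrist_force: [-0.9, -0.8, -0.9]
grip_width: 0.0111
grasp_force: 34.2
```

>>> carry_out(rows=[[[-0.005, 0, 0], [0, 0, 0], 1], [[-0.01, 0, 0], [0, 0, 0], 1], [[-0.01, 0, 0], [0, 0, 0], 1]])

```text
clock: 8.9
ee_pos: [0.5852, -0.1381, 0.034]
tool_rot: [0.245, 3.127, -0.0]
wrist_force: [0.9, -1.3, -0.3]
grip_width: 0.0114
grasp_force: 34.2
```

```bash
python3 - <<'E'
from h import *
for _ in range(3): st(); r.camera('wrist')
E
```

```text
L,S,z [599.6 -44.9  34. ] F(L,S,z) [ 1.1 -1.1 -0.3] clk 8.9 w 0.0114 yaw 8.96 zax [ 5.3e-03 -5.0e-04 -1.0e+00]
L,S,z [599.5 -44.8  34. ] F(L,S,z) [ 0.3 -1.3 -0.2] clk 8.95 w 0.0112 yaw 8.96 zax [ 5.3e-03 -5.0e-04 -1.0e+00]
L,S,z [599.5 -44.8  34. ] F(L,S,z) [ 0.  -0.1 -0.1] clk 9.0 w 0.0112 yaw 8.96 zax [ 5.2e-03 -5.0e-04 -1.0e+00]
```

>>> carry_out(rows=[[[-0.003, 0, 0.006], [0, 0, 0], 1], [[-0.007, 0, 0.006], [0, 0, 0], 1], [[-0.007, 0, 0.006], [0, 0, 0], 1]])

```text
clock: 9.35
ee_pos: [0.5858, -0.1382, 0.0335]
tool_rot: [0.245, 3.127, -0.0]
wrist_force: [-0.5, 0.3, -1.0]
grip_width: 0.0112
grasp_force: 34.2
```

>>> carry_out(rows=[[[-0.004, 0, 0], [0, 0, 0], 1], [[-0.007, 0, 0], [0, 0, 0], 1], [[-0.007, 0, 0], [0, 0, 0], 1]])

```text
clock: 9.65
ee_pos: [0.5865, -0.1383, 0.0335]
tool_rot: [0.245, 3.127, -0.0]
wrist_force: [0.3, -0.1, -0.7]
grip_width: 0.0115
grasp_force: 34.2
```

```bash
python3 - <<'E'
from h import *
for _ in range(3): st(); r.camera('wrist')
E
```

```text
L,S,z [600.9 -44.8  33.5] F(L,S,z) [ 0.4 -0.  -0.7] clk 9.65 w 0.0115 yaw 8.96 zax [ 5.3e-03 -5.0e-04 -1.0e+00]
L,S,z [600.9 -44.8  33.5] F(L,S,z) [-0.2  0.9 -0.5] clk 9.7 w 0.0114 yaw 8.96 zax [ 5.2e-03 -5.0e-04 -1.0e+00]
L,S,z [600.9 -44.8  33.5] F(L,S,z) [ 0.5 -0.7  0.3] clk 9.75 w 0.011 yaw 8.96 zax [ 5.3e-03 -5.0e-04 -1.0e+00]
```

>>> carry_out(rows=[[[-0.003, 0, 0.002], [0, 0, 0], 1], [[-0.005, 0, 0.002], [0, 0, 0], 1], [[-0.005, 0, 0.002], [0, 0, 0], 1]])

```text
clock: 10.1
ee_pos: [0.5869, -0.1384, 0.0335]
tool_rot: [0.245, 3.127, -0.0]
wrist_force: [-2.2, 0.3, 3.4]
grip_width: 0.0112
grasp_force: 34.5
```

>>> carry_out(rows=[[[-0.003, 0, 0], [0, 0, 0], 1], [[-0.005, 0, 0], [0, 0, 0], 1], [[-0.005, 0, 0], [0, 0, 0], 1]])

```text
clock: 10.4
ee_pos: [0.5874, -0.1384, 0.0335]
tool_rot: [0.245, 3.127, -0.0]
wrist_force: [-2.2, 0.6, 3.2]
grip_width: 0.0115
grasp_force: 34.7
```

```bash
python3 - <<'E'
from h import *
for _ in range(3): st(); r.camera('wrist')
E
```

```text
L,S,z [601.9 -44.8  33.5] F(L,S,z) [-2.2  0.3  3.2] clk 10.4 w 0.0115 yaw 8.96 zax [ 5.e-03 -5.e-04 -1.e+00]
L,S,z [601.9 -44.9  33.5] F(L,S,z) [-3.5 -0.7  3.9] clk 10.45 w 0.0113 yaw 8.96 zax [ 5.e-03 -5.e-04 -1.e+00]
L,S,z [601.9 -44.9  33.5] F(L,S,z) [-3.7 -0.4  5.1] clk 10.5 w 0.0113 yaw 8.96 zax [ 5.1e-03 -6.0e-04 -1.0e+00]
```

>>> carry_out(rows=[[[-0.003, 0, -0.003], [0, 0, 0], 1], [[-0.005, 0, -0.003], [0, 0, 0], 1]])

```text
clock: 10.75
ee_pos: [0.5875, -0.1385, 0.0335]
tool_rot: [0.245, 3.128, 0.0]
wrist_force: [-5.0, -0.3, 5.6]
grip_width: 0.0111
grasp_force: 34.9
```

>>> carry_out(rows=[[[-0.003, 0, 0], [0, 0, 0], 1], [[-0.005, 0, 0], [0, 0, 0], 1]])

```text
clock: 10.95
ee_pos: [0.5875, -0.1385, 0.0335]
tool_rot: [0.245, 3.129, 0.0]
wrist_force: [-8.6, 0.5, 7.2]
grip_width: 0.0112
grasp_force: 35.2
```

>>> carry_out(rows=[[[0, 0, -0.005], [0, 0, 0], 1], [[0, 0, -0.005], [0, 0, 0], 1]])

```text
clock: 11.15
ee_pos: [0.5875, -0.1385, 0.0335]
tool_rot: [0.245, 3.129, 0.0]
wrist_force: [-5.2, 0.5, 3.8]
grip_width: 0.0115
grasp_force: 34.6
```

>>> carry_out(rows=[[[-0.003, 0, -0.003], [0, 0, 0], 1], [[-0.005, 0, -0.004], [0, 0, 0], 1]])

```text
clock: 11.35
ee_pos: [0.5876, -0.1384, 0.0336]
tool_rot: [0.245, 3.13, 0.001]
wrist_force: [-6.6, -0.5, 2.3]
grip_width: 0.0112
grasp_force: 34.5
```

```bash
python3 - <<'E'
from h import *
st()
E
```

```text
L,S,z [602.  -44.8  33.6] F(L,S,z) [-6.5 -1.6  2.3] clk 11.35 w 0.0112 yaw 8.95 zax [ 1.9e-03  2.0e-04 -1.0e+00]
```

>>> carry_out(rows=[[[-0.003, 0, 0], [0, 0, 0], 1], [[-0.003, 0, 0], [0, 0, 0], 1]])

```text
clock: 11.55
ee_pos: [0.5876, -0.1385, 0.0335]
tool_rot: [0.245, 3.131, 0.001]
wrist_force: [-7.5, 0.2, 4.1]
grip_width: 0.0114
grasp_force: 34.7
```

>>> carry_out(rows=[[[-0.003, 0, -0.002], [0, 0, 0], 1], [[-0.003, 0, -0.002], [0, 0, 0], 1]])

```text
clock: 11.75
ee_pos: [0.5876, -0.1385, 0.0336]
tool_rot: [0.245, 3.132, 0.001]
wrist_force: [-7.9, -0.0, 3.2]
grip_width: 0.0113
grasp_force: 34.7
```

```bash
python3 - <<'E'
from h import *
st()
E
```

```text
L,S,z [602.  -44.8  33.6] F(L,S,z) [-7.8 -1.2  3.2] clk 11.75 w 0.0113 yaw 8.95 zax [ 3.e-04  6.e-04 -1.e+00]
```

>>> carry_out(rows=[[[-0.002, 0, -0.001], [0, 0, 0], 1], [[-0.002, 0, -0.001], [0, 0, 0], 1]])

```text
clock: 11.95
ee_pos: [0.5876, -0.1384, 0.0336]
tool_rot: [-0.245, -3.132, -0.001]
wrist_force: [-8.7, -0.2, 3.1]
grip_width: 0.0115
grasp_force: 34.7
```

```bash
python3 - <<'E'
from h import *
st()
E
```

```text
L,S,z [602.  -44.8  33.6] F(L,S,z) [-8.5 -1.6  3.1] clk 11.95 w 0.0115 yaw 8.95 zax [-1.e-04  7.e-04 -1.e+00]
```

Pressing on the bar reads about 8.5 N at the wrist. That puts the bar force at roughly 6.5–8.5 N, and nothing has shifted. I'll release now.

>>> carry_out(rows=[[[0, 0, 0], [0, 0, 0], 0.6], [[0, 0, 0], [0, 0, 0], 0.2], [[0, 0, 0], [0, 0, 0], -0.2], [[0, 0, 0], [0, 0, 0], -0.2], [[0, 0, 0], [0, 0, 0], -0.2], [[0, 0, 0], [0, 0, 0], -0.2]])

```text
clock: 12.55
ee_pos: [0.5899, -0.1388, 0.0349]
tool_rot: [0.245, 3.126, -0.0]
wrist_force: [0.5, -0.1, 0.1]
grip_width: 0.0515
grasp_force: 0.0
```

```bash
python3 - <<'E'
from h import *
st()
E
```

```text
L,S,z [604.3 -44.8  34.9] F(L,S,z) [ 0.5 -0.1  0.1] clk 12.55 w 0.0515 yaw 8.96 zax [ 5.6e-03 -6.0e-04 -1.0e+00]
```

>>> carry_out(rows=[[[0, 0, -0.1], [0, 0, 0], -0.2], [[0, 0, -0.3], [0, 0, 0], -0.2], [[0, 0, -0.7], [0, 0, 0], -0.2], [[0, 0, -1], [0, 0, 0], -0.5]])

```text
clock: 12.95
ee_pos: [0.5897, -0.1389, 0.1375]
tool_rot: [0.245, 3.125, -0.001]
wrist_force: [0.7, 0.6, -0.4]
grip_width: 0.0635
grasp_force: 0.0
```

>>> carry_out(rows=[[[0.5, 0, -0.3], [0, 0, 0], -1], [[0.6, 0, -0.5], [0, 0, 0], -1], [[0.6, 0, -0.5], [0, 0, 0], -1], [[0.6, 0, -0.5], [0, 0, 0], -1], [[0.6, 0, -0.5], [0, 0, 0], -1], [[0.6, 0, -0.5], [0, 0, 0], -1]])

```text
clock: 13.55
ee_pos: [0.5295, -0.1292, 0.1833]
tool_rot: [0.245, 3.129, 0.001]
wrist_force: [-0.3, 0.4, 0.6]
grip_width: 0.0856
grasp_force: 0.0
```

```bash
python3 - <<'E'
from h import *
st(); c=wrist('w5'); P=wcloud(c); z=P[...,2]*1000; L=P[...,:2]@EX*1000; S=P[...,:2]@EY*1000
m=(L>500)&(L<665)&(S>-150)&(S<-12)
t=m&(z>47)&(z<58)&(abs(S+45)<12)&(L<628); print('blank top L',np.round(np.percentile(L[t],[1,50,99]),1),'S',np.round(np.percentile(S[t],[2,98]),1))
for l0 in range(560,640,12):
    k=t&(L>l0)&(L<l0+12)
    if k.sum()>10: print(l0,'z',round(float(np.median(z[k])),2),'S',round(float(np.mean(S[k])),2))
for s0 in range(-140,-15,20):
    k=m&(z>36)&(z<44)&(L>615)&(S>s0)&(S<s0+20)&(abs(S+45)>10)
    if k.sum()>8: print('bar S',s0,'L',np.round(np.percentile(L[k],[5,50,95]),1))
tk=m&(z>20)&(z<29); print('jig',np.round(np.percentile(L[tk],[.5,99.5]),1))
E
```

```text
L,S,z [543.2 -44.8 183.3] F(L,S,z) [-0.3  0.3  0.6] clk 13.55 w 0.0856 yaw 8.96 zax [ 3.2e-03  5.0e-04 -1.0e+00]
blank top L [567.4 594.9 627.2] S [-50.9 -39.6]
560 z 53.04 S -45.53
572 z 53.39 S -45.5
584 z 53.38 S -45.16
596 z 53.36 S -45.2
608 z 53.3 S -45.28
620 z 53.46 S -45.15
bar S -140 L [629.8 633.5 641.4]
bar S -120 L [630.3 634.8 641.4]
bar S -100 L [630.2 635.2 641.4]
bar S -80 L [630.5 634.8 641.3]
bar S -60 L [630.5 634.2 641.1]
bar S -40 L [630.4 631.2 640.2]
jig [507.8 656.9]
```

View pics/w5.png

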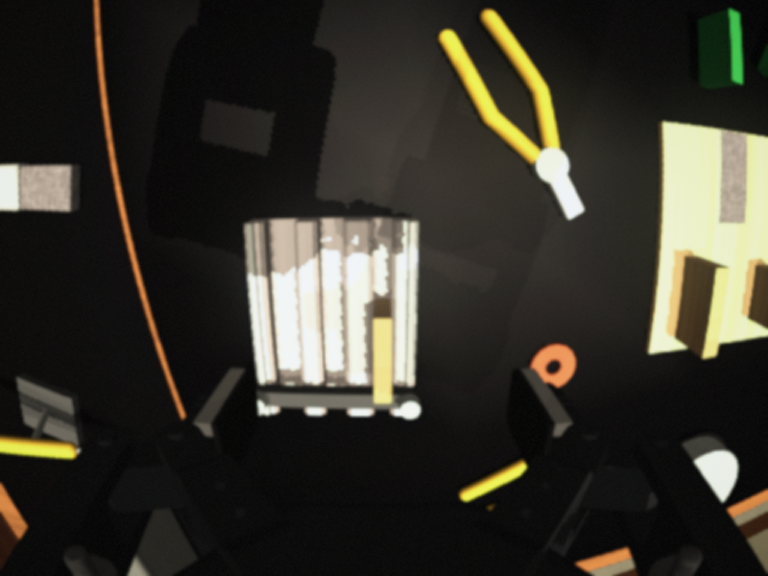

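The view shows the blank at (382,360) seated in the narrow groove, reaching the bar at (340,400). The bar is straight and has not moved. I'll check the front gap, then hand in.

```bash
python3 - <<'E'
from h import *
import pickle
c=pickle.load(open('w5.pkl','rb')); P=wcloud(c); z=P[...,2]*1000; L=P[...,:2]@EX*1000; S=P[...,:2]@EY*1000
t=(z>49)&(z<58)&(abs(S+45.3)<4)&(L>550)&(L<650); print(np.round(np.percentile(L[t],[.5,2,98,99.5]),1))
b=(z>36)&(z<44)&(abs(S+45.3)<4)&(L>600)&(L<650); print(b.sum(), np.round(np.percentile(L[b],[2,98]),1) if b.sum() else '')
print(r.close_job())
E
```

```text
[567.4 567.7 629.2 630.3]
24 [637.9 641.9]
the job is handed in; nothing more can be done
None
```

The felt-patch blank pinched at about 11.3 mm, so I took it as the 12 mm one; it now stands on the floor of the narrow groove against the unmoved stop bar, pressed at an estimated 6.5–8.5 N (8.5 N at the wrist, less floor friction), and the job is handed in.

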